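# Shut the draught shield and tare the carat balance

## Robot

A 6-joint arm with a two-finger parallel gripper is mounted at the origin on the work surface. World frame = base frame: x ahead of the robot, y to its left, z up, the work surface at z = 0. Lengths are in m, angles in degrees, forces in N, time in s.
With the tool pointing down it reaches from about 0.3 to 0.75 m from the base axis. Payload 8.5 kg.
Tool frame: the origin (TCP) lies at the very end of the fingers, on their centre line; the grasp point (between the pads) lies 19 mm behind it (env.pinch_z is the distance from the TCP to the grasp point, in m); z points along the fingers, y is the line along which they close (so a half turn about z gives the same grasp; the last joint's range is limited). The gripper opens to 85 mm and grips with 20 to 120 N. Pads are 22 mm wide; open, the fingers measure 114 mm over their backs; the gripper's body (76 mm by 85 mm) begins 54 mm behind the grasp point. The pads swing forward as they close: fully open they stand 13 mm farther back than shut.
Start: joints at [50.804, 21.807, 74.336, -0, 83.858, -12.336], TCP at [0.248, 0.491, 0.231] pointing down, gripper open.
Joint ranges: [-178.18, 178.18], [-50.72, 133.34], [12.68, 142.11], [-81.47, 261.47], [9.98, 163.14], [-165.26, 165.26]. Speed limits (degrees/s): [136.94, 136.94, 180, 180, 180, 180].

## Interface

Orientations are given as a 3x3 rotation matrix whose columns are the frame's x, y, z axes.
In Python, from rig import env, viewer gives the robot as it stands.
- The arm moves only by the tool drive_tool, never from a script. Its argument "series" is a list of rows, each a list of 3 entries, a list of its own where there are three numbers: the shift along the tool's x, y, z in m, then the turn about the tool's z in degrees, then the finger opening in m, from 0 to 0.0854. A call has 1 to 20 rows; each row is the pose to reach, as a shift and turn from the pose commanded when the call began, along the tool's axes at that moment; what a row does not reach only later rows make up. A row lasts 1/10 s, in which the tool goes at most 50 mm and 8.59 degrees, less where a joint would pass 70% of its speed; a pose out of reach is approached as far as the arm can. A call with a gripper value outside its range is refused whole. The fingers move at their own pace and stop on an object; "newtons" is the grip in N (left out, the last holds). Time passes only in rows, so rows that repeat a pose let the fingers close. It gives the time, the measured TCP pose, the force, the opening and the grip force at its end, in the units of the state.
- env.observe(): the state, without advancing time (a new reading comes with each control period).
- viewer.get_image(name): name is "scene" or "top"; returns a dict with "img" (400x640x3 uint8, red, green, blue), "depth" (400x640 float32, m along the optical axis (not along the pixel's ray), 0 where there is no reading), "camera_matrix" (3x3 intrinsics, pixels), "rvec" (rotation vector, rad) and "tvec" (3), from world to camera coordinates, as OpenCV has them. Camera axes: x right, y down, z forward; pixel columns grow to the right and rows downward; lengths in m; the calibration is good to about 2 mm. A picture is of the moment at which its call begins.
- env.close_job(): hands the job in; it is judged then, once.
The state is a dict: "time_s": time; "q": joint angles; "qvel": joint speeds; "joint_efforts": joint torques, N m; "position": TCP position; "tool_rot": TCP orientation; "ft_force": force on the tool from outside, world axes, zero at the start; "wrist_torque": the same for the moment, N m; "grip_width": finger opening in m; "gripper_force": force on a finger pad.
Only numpy, scipy, OpenCV 4.12 (cv2) and the standard library are available. Lean on these libraries where they do the work, as an engineer would, in place of code of your own. Each camera call takes 0.05 s, during which the arm holds its last target. There are 200 camera calls.

## Task

Tare the carat balance with its empty dish on the pan: with the fingertips, gently push the top slide of the glass draught shield fully shut by its upstanding black grip, then lightly press the blue tare key, let it spring back and withdraw. Pinch and lift nothing, do not press the other three keys, and leave the dish and the tools around the balance as they are.

Things in the scene. Friction and masses are not known exactly. Their poses are not given: they have to be found in the camera images.
- balance: white carat balance, 260 (x) by 190 (y) mm, fixed. Origin: centre of its underside on the bench; its front (keys) towards its own -x. Flat key deck x -130 to -52, 46 mm above the bench; then a sloping display up to the 70 mm high deck. On it a glass draught shield, outside x -7 to +123, y -72 to +72, walls 4 mm, top edge 165 mm above the bench, open above where the slide does not cover it
- slide (a joint): clear black-edged top panel of the shield, 144 mm wide, 128 long, 4 thick, upper face 170 mm above the bench, sliding along the balance's x. In m: 0 = fully shut (shield wholly covered; stop), 0.1 = fully open, slid back to the balance's +x. Starts 0.045 to 0.085. It stays where left; about 1.2 N of friction
- slide_grip (a point): centre of the top of the slide's upstanding grip of soft black rubber, which yields 1 mm at 3 N, 192 mm above the bench; the grip is 10 mm thick (x), 64 mm wide (y) and stands 22 mm above the panel, at the panel's front end. It moves with the slide; shut, it is at x = +5, y = 0 mm of the balance
- tare_key (a joint): travel of the blue tare key, straight down, in m: 0 = up, 0.006 = fully down on its stop. It springs back by itself; it needs about 1 N to start, 3 N at 2 mm and 7 N fully down; the balance takes the press from 2 mm (0.002)
- tare_key_top (a point): centre of the top face of the blue tare key, 16 (x) by 20 (y) mm, 54 mm above the bench when up, 8 mm proud of the key deck, at x = -105, y = -22 mm of the balance; third from the left of the four keys in a row (seen from the robot's side), 44 mm from key centre to key centre
- power_key (a joint): travel of the red on/off key, leftmost (+y) of the row, centre x = -105, y = 66 mm of the balance, same size, travel and spring as the tare key; to be left alone
- unit_key (a joint): travel of the white unit key, second from the left of the row, centre x = -105, y = 22 mm of the balance, same size, travel and spring as the tare key; to be left alone
- print_key (a joint): travel of the white print key, rightmost of the row, centre x = -105, y = -66 mm of the balance, same size, travel and spring as the tare key; to be left alone
- pan (a point): centre of the top of the round steel pan, 90 mm across, 79 mm above the bench, inside the shield at x = +58, y = 0 mm of the balance
- dish: small copper weighing dish, 48 mm across the rim, 12 mm high, standing loose on the pan inside the shield; origin at the centre of its underside
- ball_vice: engraver's ball vice on a rubber ring pad, 124 mm across, 98 mm high, 2.5 kg, standing on the other half of the bench; origin at the centre of its underside
- weight: brass knob weight, 24 mm across, 38 mm high, standing beside the balance; origin at the centre of its underside
- tweezers: steel tweezers, 150 mm long, 12 mm wide, 8 mm high, lying beside the balance along their own x; origin at the middle of their underside
- graver: graver with a mushroom-shaped wooden handle, about 125 mm long, 37 mm high, lying beside the ball vice; origin on its underside at the ferrule
- stone_box: open paper box with four compartments, 75 by 55 by 22 mm, lying beside the ball vice; origin at the centre of its underside
- loupe: black loupe barrel, 45 mm across, 32 mm high, standing in front of the ball vice; origin at the centre of its underside
Things that resemble listed ones, but are neither listed nor needed, are in the scene too. Of the things like the dish, leave any that is green, purple or yellow; of the rest the smaller one is meant.

How it is judged (in metres and radians):
On the way, in this order (a step that is already met when the one before it is completed fails the run):
1. the slide of the draught shield is pushed fully shut (value of joint slide below 0.004 m), for 0.2 s.
2. with the shield shut, the fingertips press the blue tare key at least 2 mm down (value of joint tare_key above 0.002 m and contact force between the fingers and balance above 0.3 N and value of joint slide below 0.006 m), for 0.05 s.
3. the tare key springs back up (value of joint tare_key below 0.001 m), for 0.1 s.
At the end, for the whole second after the job is handed in: slide shut to within 4 mm, all four keys up (within 1 mm), the dish upright and at rest on the pan within 22 mm of its centre, and each of the six other loose things within 15 mm of where it stood (value of joint slide below 0.004 m and value of joint each of tare_key, power_key, unit_key, print_key below 0.001 m and distance between dish and pan below 0.022 m and angle between dish's own z axis and vertical below 0.1 rad and linear speed of dish below 0.02 m/s and distance of each of ball_vice, weight, tweezers, graver, stone_box, loupe from where it was at the start of the episode below 0.015 m); the robot touches nothing.
It fails at once if another key of the balance is pressed (more than 1.5 mm) (value of joint any of power_key, unit_key, print_key above 0.0015 m).
It fails at once if the tare key is pressed while the draught shield is still open (value of joint tare_key above 0.002 m and value of joint slide above 0.01 m).
It fails at once if the slide is slammed (faster than 0.35 m/s) (velocity of joint slide below -0.35 m/s).
It fails at once if the balance, its slide or a key is pushed or pinched harder than 30 N, or the tare key harder than 20 N (contact force between any of the fingers, the arm and balance above 30 N or (value of joint tare_key above 0.001 m and contact force between the fingers and balance above 20 N)).
It fails at once if the dish is touched or moved by more than 8 mm, or a thing beside the balance is moved by more than 15 mm (contact force between the fingers and dish above 0.2 N or distance of dish from where it was at the start of the episode above 0.008 m or distance of any of ball_vice, weight, tweezers, graver, stone_box, loupe from where it was at the start of the episode above 0.015 m).
It also fails if it takes over 48 s, if anything falls off the work surface, if the arm or the gripper's body presses on something with over 40 N, if the wrist force passes 120 N, or if a joint passes its speed limit or range.

## Working session

There is one attempt and no reset: what is moved stays moved. The work goes in short steps, Python scripts to look and compute and a tool call to move; the robot and the scene stay as the last step left them, time stands still between calls to the robot, and variables do not carry over. Pictures are saved under pics/ and viewed, at most 10 in all, crops included, and the job is handed in when it is done.

Besides the shell and the picture viewer there is one more tool, called after "Request:" as a command line: name --argument value ..., lists and objects as JSON in quotes. drive_tool: Moves the arm, as the interface text tells. Its arguments: {"type":"object","properties":{"series":{"type":"array"},"newtons":{"type":"number"}},"required":["series"]}

```bash
mkdir -p pics; cat > h.py <<'E'
import numpy as np, cv2
from rig import env, viewer
def grab(n,save=None):
    d=viewer.get_image(n)
    if save: cv2.imwrite('pics/'+save,cv2.cvtColor(d['img'],cv2.COLOR_RGB2BGR))
    return d
def cast(d,uv,z):
    R=cv2.Rodrigues(np.array(d['rvec'],float))[0];t=np.array(d['tvec'],float).ravel()
    c=-R.T@t
    r=R.T@np.linalg.inv(d['camera_matrix'])@np.array([uv[0],uv[1],1.])
    return c+r*(z-c[2])/r[2]
def proj(d,P):
    return cv2.projectPoints(np.array(P,float).reshape(-1,1,3),np.array(d['rvec'],float),np.array(d['tvec'],float),d['camera_matrix'],None)[0].reshape(-1,2)
E
python3 - <<'E'
from h import *
for n in('scene','top'):
    d=grab(n,n+'0.png'); R=cv2.Rodrigues(np.array(d['rvec'],float))[0]; print(n,-R.T@np.array(d['tvec']).ravel())
    hsv=cv2.cvtColor(d['img'],cv2.COLOR_RGB2HSV)
    for nm,lo,hi in(('blue',(100,120,50),(130,255,255)),('red',(0,150,80),(6,255,255))):
        k,l,s,c=cv2.connectedComponentsWithStats(cv2.inRange(hsv,lo,hi))
        for i in range(1,k):
            if s[i,4]>25: print(nm,s[i],c[i].round(1),cast(d,c[i],.054).round(4))
o=env.observe(); print({k:np.round(o[k],4) for k in('time_s','position','tool_rot','grip_width','ft_force')})
E
```

```text
scene [ 1.214668   -0.71505907  0.89099264]
blue [ 293   17   37   36 1006] [310.9  32.5] [-0.4817  1.1683  0.054 ]
blue [ 405   35   59   81 2781] [433.3  75.7] [0.2953 1.1181 0.054 ]
blue [318 179   7   5  28] [320.9 181. ] [0.4537 0.176  0.054 ]
red [178   0  11  33 149] [183.6  13.9] [-1.2301  0.8963  0.054 ]
red [213   0  20  43 152] [224.9  28.5] [-0.8595  0.8939  0.054 ]
red [497 146  13  27  48] [503.5 157.7] [0.8161 0.6845 0.054 ]
red [487 150   4  19  33] [488.2 158.6] [0.7806 0.645  0.054 ]
top [ 0.44771753 -0.00354776  0.96972   ]
blue [ 144    0   98   50 3504] [191.6  20.8] [1.0811 0.3372 0.054 ]
blue [249 271   9   8  69] [253.  274.4] [0.4511 0.175  0.054 ]
red [ 59  95  42  26 105] [ 82.3 108.7] [0.8557 0.5979 0.054 ]
red [210 274   9   7  61] [213.9 276.9] [0.4475 0.2621 0.054 ]
{'time_s': np.float64(0.1), 'position': array([0.2483, 0.4904, 0.2308]), 'tool_rot': array([[-8.921e-01,  4.518e-01, -8.000e-04],
       [ 4.518e-01,  8.921e-01, -1.100e-03],
       [ 3.000e-04, -1.300e-03, -1.000e+00]]), 'grip_width': np.float64(0.0853), 'ft_force': array([ 0.0557,  0.8347, -0.0359])}
```

View pics/scene0.png

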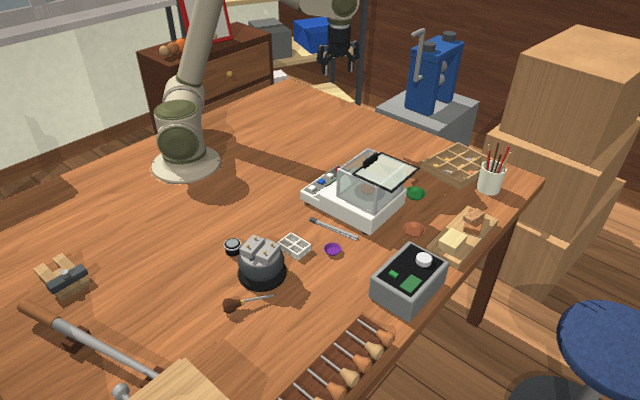

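View pics/top0.png

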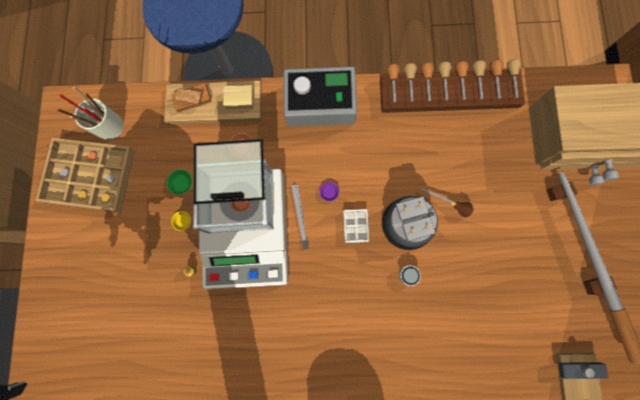

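The scene view shows the balance near (365,190), with the dish visible through the glass at about (365,185). In the top view the keys run from red (214,277) to blue (253,274), and the black grip is near (232,196). Next I measure the grip and the yaw.

```bash
python3 - <<'E'
from h import *
o=env.observe()
d=grab('top'); im=d['img']; g=im.max(2)
b,r=cast(d,(253,274.4),.054),cast(d,(213.9,276.9),.054)
m=((g<45)*255).astype('uint8'); roi=np.zeros_like(m); roi[130:225,185:280]=m[130:225,185:280]
k,l,s,c=cv2.connectedComponentsWithStats(roi)
for i in range(1,k):
    if s[i,4]>20: print(s[i],c[i].round(1))
# white body: front edge and right edge
w=((im.min(2)>150)*255).astype('uint8'); w2=np.zeros_like(w); w2[165:300,190:300]=w[165:300,190:300]
cs=max(cv2.findContours(w2,0,1)[0],key=cv2.contourArea); print('body',cv2.minAreaRect(cs))
# yaw by front edge columns
pts=[(u,np.where(w2[260:300,u])[0].max()+260) for u in range(208,284)]
P=np.array([cast(d,p,.03)for p in pts]); f=np.polyfit(P[:,1],P[:,0],1); print('front slope',f, 'yaw deg',-np.degrees(np.arctan(f[0])))
print('key yaw',np.degrees(np.arctan2(-(r-b)[0],(r-b)[1])))
crop=cv2.resize(im[125:300,180:300],None,fx=3.4,fy=3.4,interpolation=cv2.INTER_CUBIC)
cv2.imwrite('pics/crop1.png',cv2.cvtColor(crop,cv2.COLOR_RGB2BGR))
e=grab('scene'); a=e['img'][130:250,290:430]
cv2.imwrite('pics/crop2.png',cv2.cvtColor(cv2.resize(a,None,fx=4.5,fy=4.5,interpolation=cv2.INTER_CUBIC),cv2.COLOR_RGB2BGR))
E
```

```text
[194 193  65  11 269] [226.5 197.5]
body ((238.90272521972656, 228.80963134765625), (115.63369750976562, 89.47664642333984), 86.88916015625)Traceback (most recent call last):
  File "<stdin>", line 13, in <module>
    return umr_maximum(a, axis, None, out, keepdims, initial, where)
ValueError: zero-size array to reduction operation maximum which has no identity
```

```bash
python3 - <<'E'
from h import *
d=grab('top'); im=d['img']
th=np.radians(2.6); ex=np.array([np.cos(th),np.sin(th),0]); ey=np.array([-ex[1],ex[0],0])
O=cast(d,(253,274.4),.054)+.105*ex+.022*ey; O[2]=0; print('O',O)
for s in(.045,.065,.085):
    print(s,proj(d,[O+ex*(.005+s)+ey*y+[0,0,.192] for y in(-.032,.032)]).round(1).tolist())
crop=cv2.resize(im[125:300,180:300],None,fx=3.4,fy=3.4,interpolation=cv2.INTER_CUBIC)
cv2.imwrite('pics/crop1.png',cv2.cvtColor(crop,cv2.COLOR_RGB2BGR))
e=grab('scene'); a=e['img'][130:250,290:430]
cv2.imwrite('pics/crop2.png',cv2.cvtColor(cv2.resize(a,None,fx=4.5,fy=4.5,interpolation=cv2.INTER_CUBIC),cv2.COLOR_RGB2BGR))
E
```

```text
O [0.55512865 0.20162343 0.        ]
0.045 [[241.6, 193.3], [209.2, 195.6]]
0.065 [[241.3, 183.3], [209.0, 185.6]]
0.085 [[241.0, 173.4], [208.9, 175.8]]
```

View pics/crop1.png

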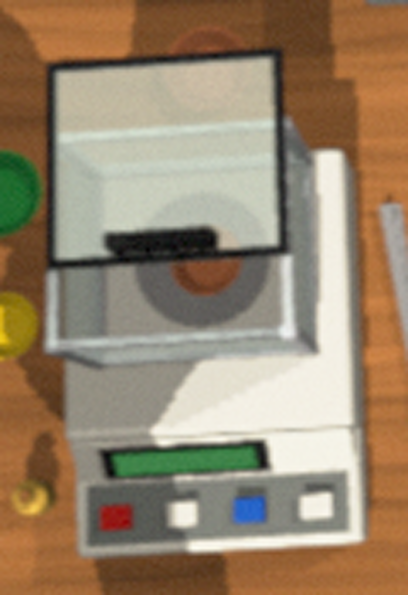

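View pics/crop2.png

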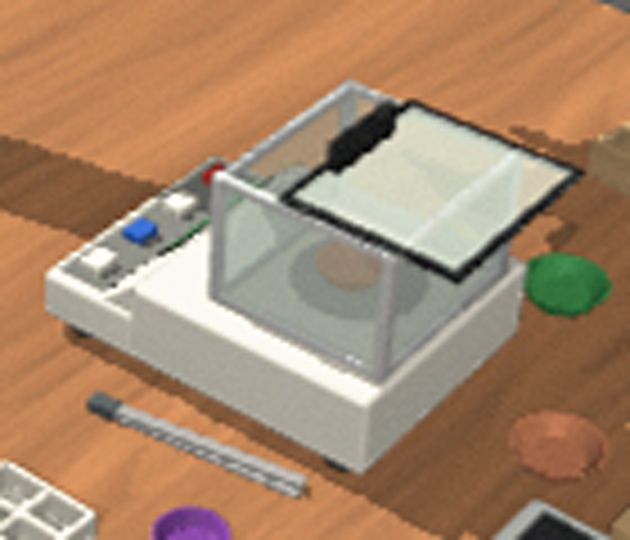

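The top crop puts the grip's top centre at about pixel (227,195). That matches a slide value of about 0.045, with the grip at balance x ≈ +50 mm. The dish is on the pan, and yaw is about 2.6°. First I turn the tool into line with the balance and close the fingers.

Request:
drive_tool --series '[[[0,0,0],-8,0],[[0,0,0],-16,0],[[0,0,0],-24,0],[[0,0,0],-29.5,0],[[0,0,0],-29.5,0],[[0,0,0],-29.5,0],[[0,0,0],-29.5,0],[[0,0,0],-29.5,0]]' --newtons 20

```text
time_s: 1.05
position: [0.2485, 0.4906, 0.2313]
tool_rot: [[-0.999, -0.045, -0.0], [-0.045, 0.999, -0.0], [0.0, -0.0, -1.0]]
ft_force: [-0.7, 0.5, -0.5]
grip_width: -0.0001
gripper_force: 0.0
```

Request:
drive_tool --series '[[[-0.012,-0.01,0],0,0],[[-0.035,-0.03,0],0,0],[[-0.06,-0.05,0],0,0],[[-0.085,-0.07,0],0,0],[[-0.11,-0.09,0],0,0],[[-0.135,-0.11,0],0,0],[[-0.16,-0.13,0],0,0],[[-0.185,-0.15,0],0,0],[[-0.21,-0.17,0],0,0],[[-0.235,-0.19,0],0,0],[[-0.26,-0.21,0],0,0],[[-0.285,-0.23,0],0,0],[[-0.31,-0.25,0],0,0],[[-0.335,-0.27,0],0,0],[[-0.355,-0.285,0],0,0],[[-0.37,-0.295,0],0,0],[[-0.378,-0.302,0],0,0],[[-0.378,-0.302,0],0,0],[[-0.378,-0.302,0],0,0]]'

```text
time_s: 2.95
position: [0.6396, 0.2064, 0.2313]
tool_rot: [[-0.999, -0.046, -0.0], [-0.046, 0.999, 0.0], [0.0, 0.0, -1.0]]
ft_force: [-0.3, 0.4, -0.1]
grip_width: -0.0001
gripper_force: 0.0
```

Request:
drive_tool --series '[[[0,0,0.008],0,0],[[0,0,0.018],0,0],[[0,0,0.028],0,0],[[0,0,0.036],0,0],[[0,0,0.043],0,0],[[0,0,0.048],0,0],[[0,0,0.051],0,0],[[0,0,0.051],0,0]]'

```text
time_s: 3.75
position: [0.6399, 0.2063, 0.18]
tool_rot: [[-0.999, -0.046, -0.0], [-0.046, 0.999, -0.0], [0.0, -0.0, -1.0]]
ft_force: [0.1, 0.5, -0.0]
grip_width: 0.0001
gripper_force: 0.0
```

```bash
python3 - <<'E'
from h import *
e=grab('scene'); a=e['img'][100:250,290:430]
cv2.imwrite('pics/crop3.png',cv2.cvtColor(cv2.resize(a,None,fx=4,fy=4,interpolation=cv2.INTER_CUBIC),cv2.COLOR_RGB2BGR))
print(env.observe()['ft_force'],proj(e,[env.observe()['position']]))
E
```

```text
[-0.00305754 -0.27165604 -0.05869385] [[380.20920213 165.20524944]]
```

View pics/crop3.png

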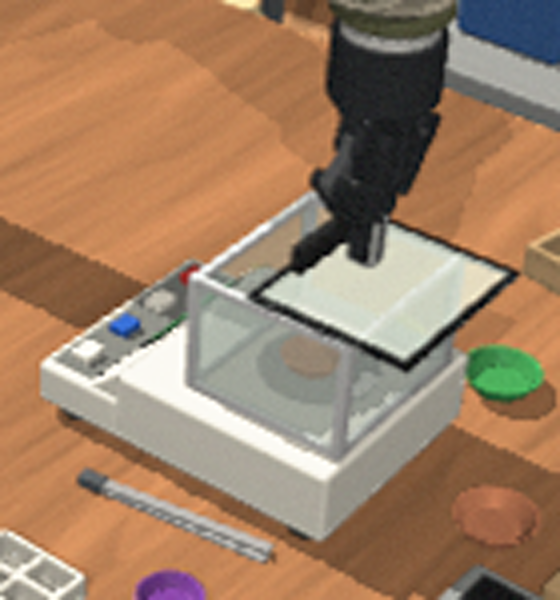

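The fingertips (about (368,255) in the crop) stand behind the grip, clear of it and above the panel. Now I push gently.

Request:
drive_tool --series '[[[0.003,0,0],0,0],[[0.006,0,0],0,0],[[0.009,0,0],0,0],[[0.012,0,0],0,0],[[0.015,0,0],0,0],[[0.018,0,0],0,0],[[0.022,0,0],0,0],[[0.026,0,0],0,0],[[0.03,0,0],0,0],[[0.034,0,0],0,0],[[0.038,0,0],0,0],[[0.042,0,0],0,0],[[0.046,0,0],0,0],[[0.049,0,0],0,0],[[0.052,0,0],0,0],[[0.054,0,0],0,0],[[0.055,0,0],0,0],[[0.055,0,0],0,0]]'

```text
time_s: 5.6
position: [0.585, 0.2038, 0.1804]
tool_rot: [[-0.999, -0.046, -0.0], [-0.046, 0.999, -0.0], [0.0, -0.0, -1.0]]
ft_force: [0.7, 1.6, 0.3]
grip_width: 0.0002
gripper_force: 0.4
```

Request:
drive_tool --series '[[[0.001,0,0],0,0],[[0.002,0,0],0,0],[[0.003,0,0],0,0],[[0.004,0,0],0,0],[[0.005,0,0],0,0],[[0.006,0,0],0,0],[[0.007,0,0],0,0],[[0.007,0,0],0,0]]'

```text
time_s: 6.4
position: [0.5779, 0.2035, 0.1803]
tool_rot: [[-0.999, -0.046, -0.0], [-0.046, 0.999, -0.0], [0.0, -0.0, -1.0]]
ft_force: [0.9, 0.4, 1.6]
grip_width: 0.0004
gripper_force: 0.5
```

Request:
drive_tool --series '[[[0.0005,0,0],0,0],[[0.001,0,0],0,0],[[0.0015,0,0],0,0],[[0.0015,0,0],0,0]]'

```text
time_s: 6.8
position: [0.5765, 0.2034, 0.1803]
tool_rot: [[-0.999, -0.046, -0.0], [-0.046, 0.999, -0.0], [0.0, -0.0, -1.0]]
ft_force: [0.4, 1.6, 0.8]
grip_width: 0.0004
gripper_force: 0.5
```

Request:
drive_tool --series '[[[0.0005,0,0],0,0],[[0.001,0,0],0,0],[[0.0015,0,0],0,0],[[0.002,0,0],0,0],[[0.002,0,0],0,0]]'

```text
time_s: 7.3
position: [0.5748, 0.2034, 0.1804]
tool_rot: [[-0.999, -0.046, 0.001], [-0.046, 0.999, 0.0], [-0.001, 0.0, -1.0]]
ft_force: [3.4, 1.3, -0.3]
grip_width: 0.0003
gripper_force: 1.6
```

```bash
python3 - <<'E'
from h import *
e=grab('scene'); a=e['img'][100:250,290:430]
cv2.imwrite('pics/crop4.png',cv2.cvtColor(cv2.resize(a,None,fx=4,fy=4,interpolation=cv2.INTER_CUBIC),cv2.COLOR_RGB2BGR))
print(env.observe()['ft_force'])
E
```

```text
[2.42793664 0.6762271  0.29309123]
```

View pics/crop4.png

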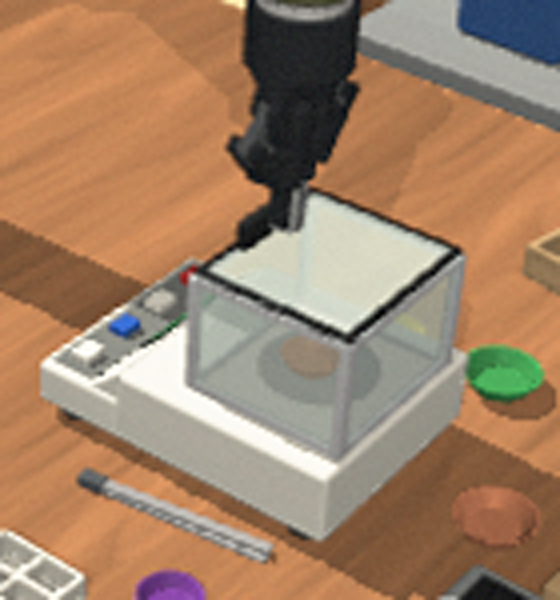

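The panel now covers the shield and the force is rising against the stop. I push another 1.5 mm to confirm.

Request:
drive_tool --series '[[[0.0005,0,0],0,0],[[0.001,0,0],0,0],[[0.0015,0,0],0,0],[[0.0015,0,0],0,0],[[0.0015,0,0],0,0]]'

```text
time_s: 7.85
position: [0.5737, 0.2033, 0.1804]
tool_rot: [[-0.999, -0.046, 0.002], [-0.046, 0.999, 0.0], [-0.002, 0.0, -1.0]]
ft_force: [6.1, 1.2, -1.9]
grip_width: -0.0003
gripper_force: 3.1
```

The stop is reached at about 6 N. I back off and rise.

Request:
drive_tool --series '[[[-0.003,0,0],0,0],[[-0.008,0,0],0,0],[[-0.013,0,0],0,0],[[-0.015,0,0],0,0],[[-0.015,0,-0.015],0,0],[[-0.015,0,-0.035],0,0],[[-0.015,0,-0.05],0,0],[[-0.015,0,-0.055],0,0],[[-0.015,0,-0.055],0,0]]'

```text
time_s: 8.75
position: [0.5881, 0.204, 0.2356]
tool_rot: [[-0.999, -0.046, 0.001], [-0.046, 0.999, 0.0], [-0.001, 0.0, -1.0]]
ft_force: [0.5, -0.4, -0.8]
grip_width: 0.0003
gripper_force: 0.0
```

```bash
python3 - <<'E'
from h import *
o=env.observe(); p=np.array(o['position']); R=np.array(o['tool_rot'])
for n in('scene','top'):
    d=grab(n); hsv=cv2.cvtColor(d['img'],cv2.COLOR_RGB2HSV)
    k,l,s,c=cv2.connectedComponentsWithStats(cv2.inRange(hsv,(100,120,50),(130,255,255)))
    for i in range(1,k):
        if 15<s[i,4]<120: print(n,s[i],c[i],cast(d,c[i],.054).round(4))
    if n=='scene': print('shut grip proj',proj(d,[cast(d,(0,0),.0)*0+[.5551+.005,.2016,.192]]))
t=np.array([.4505,.1750,.075]); print(p,R.T@(t-p))
E
```

```text
scene [318 179   7   5  28] [320.89285714 180.96428571] [0.4537 0.176  0.054 ]
shut grip proj [[356.2400594 151.748405 ]]
top [249 271   9   8  69] [252.95652174 274.44927536] [0.4511 0.175  0.054 ]
[0.58809663 0.20400985 0.23558704] [ 0.13888307 -0.02264935  0.16050265]
```

Request:
drive_tool --series '[[[0.01,0,0],0,0],[[0.03,-0.004,0],0,0],[[0.055,-0.008,0],0,0],[[0.08,-0.013,0],0,0],[[0.105,-0.018,0],0,0],[[0.125,-0.021,0],0,0],[[0.1375,-0.0225,0],0,0],[[0.1375,-0.0225,0.02],0,0],[[0.1375,-0.0225,0.05],0,0],[[0.1375,-0.0225,0.08],0,0],[[0.1375,-0.0225,0.11],0,0],[[0.1375,-0.0225,0.135],0,0],[[0.1375,-0.0225,0.15],0,0],[[0.1375,-0.0225,0.16],0,0],[[0.1375,-0.0225,0.16],0,0]]'

```text
time_s: 10.35
position: [0.451, 0.175, 0.0741]
tool_rot: [[-0.999, -0.046, -0.003], [-0.046, 0.999, -0.0], [0.003, -0.0, -1.0]]
ft_force: [0.3, 0.2, -0.6]
grip_width: 0.0001
gripper_force: 0.0
```

```bash
python3 - <<'E'
from h import *
e=grab('scene'); a=e['img'][100:250,290:430]
cv2.imwrite('pics/crop5.png',cv2.cvtColor(cv2.resize(a,None,fx=4,fy=4,interpolation=cv2.INTER_CUBIC),cv2.COLOR_RGB2BGR))
print(env.observe()['ft_force'])
E
```

```text
[ 0.2560327  -0.44646887 -0.08261831]
```

View pics/crop5.png

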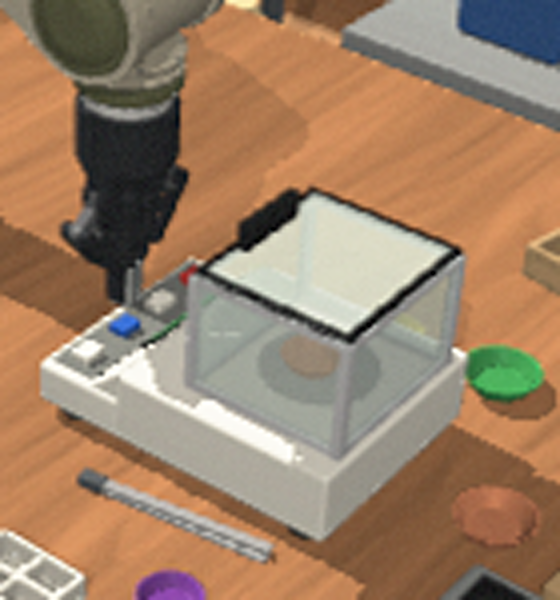

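The shield is shut and the fingertips (about (125,295) in the crop) hang just above the blue key at (125,325). Now I press it.

Request:
drive_tool --series '[[[0,0,0.006],0,0],[[0,0,0.012],0,0],[[0,0,0.016],0,0],[[0,0,0.018],0,0],[[0,0,0.02],0,0],[[0,0,0.0215],0,0],[[0,0,0.0225],0,0],[[0,0,0.0235],0,0],[[0,0,0.0235],0,0],[[0,0,0.0235],0,0]]'

```text
time_s: 11.4
position: [0.4518, 0.1752, 0.052]
tool_rot: [[-0.999, -0.046, 0.0], [-0.046, 0.999, -0.0], [-0.0, -0.0, -1.0]]
ft_force: [-0.6, -0.7, 3.1]
grip_width: -0.0003
gripper_force: 1.5
```

Request:
drive_tool --series '[[[0,0,0.001],0,0],[[0,0,0.0018],0,0],[[0,0,0.0018],0,0],[[0,0,0.0018],0,0]]'

```text
time_s: 11.8
position: [0.4518, 0.1752, 0.0501]
tool_rot: [[-0.999, -0.046, 0.0], [-0.046, 0.999, 0.0], [-0.0, 0.0, -1.0]]
ft_force: [0.2, -0.6, 5.1]
grip_width: -0.0001
gripper_force: 2.4
```

At 5.1 N the key is nearly 4 mm down, so the press is clear. I withdraw.

Request:
drive_tool --series '[[[0,0,-0.003],0,0],[[0,0,-0.008],0,0],[[0,0,-0.02],0,0],[[0,0,-0.04],0,0],[[0,0,-0.065],0,0],[[0,0,-0.09],0,0],[[0,0,-0.115],0,0],[[0,0,-0.14],0,0],[[0,0,-0.16],0,0],[[0.02,0,-0.17],0,0],[[0.04,0,-0.17],0,0],[[0.05,0,-0.17],0,0],[[0.05,0,-0.17],0,0],[[0.05,0,-0.17],0,0]]'

```text
time_s: 13.2
position: [0.4023, 0.1729, 0.22]
tool_rot: [[-0.999, -0.046, 0.0], [-0.046, 0.999, -0.0], [-0.0, -0.0, -1.0]]
ft_force: [0.0, -0.1, -0.6]
grip_width: 0.0001
gripper_force: 0.0
```

```bash
python3 - <<'E'
from h import *
e=grab('scene'); a=e['img'][100:280,220:430]
cv2.imwrite('pics/crop6.png',cv2.cvtColor(cv2.resize(a,None,fx=3,fy=3,interpolation=cv2.INTER_CUBIC),cv2.COLOR_RGB2BGR))
E
```

```text
(no output)
```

View pics/crop6.png

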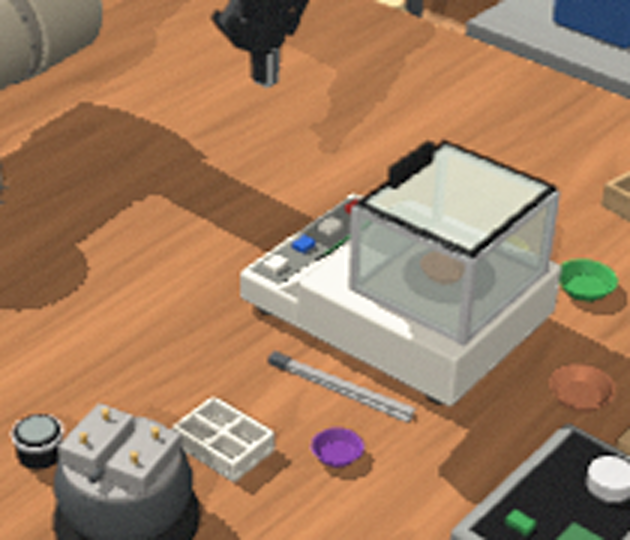

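The shield is shut, the blue key is up at (303,243) in the crop, and the dish is on the pan. The arm is clear, so I hand the job in.

```bash
python3 -c "
from rig import env
print(env.close_job())"
```

```text
the job is handed in; nothing more can be done
None
```

The job is handed in, though no verdict came back: the slide was pushed shut to its stop at about 6 N, and the blue tare key was pressed nearly 4 mm at about 5 N and sprang back; the dish and tools look undisturbed in the last picture.

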